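Close the fume filter: slide the cover home and spin its wing nut snug

TASK

Close the fume extractor's filter box: push the drawn-out metal cover along its runners, under the raised brass wing nut, until its slot is fully home against the centre stud. Then spin the wing nut clockwise (seen from above) all the way down until it is snug on the cover. Leave the solder spool, the masking tape and the black flask where they stand.

Things in the scene. Friction and masses are not known exactly. Their poses are not given: they have to be found in the camera images.
- filter_housing: Green filter box fixed to the bench, 187 x 150 mm, its two flat runners 60 mm high. Origin on the bench below the centre stud; x along the runners from the open loading end (x = -125 mm, robot side) to the closed end with hose port (+62 mm, port +108), z up. Guide lips at y = +-64.5 mm and x = +56 mm stand 9 mm above the runners. Place and yaw (to 17 degrees) vary.
- stud (a point): Point on the axis of the vertical steel centre stud (12 mm diameter) at the height of the cover's upper face, 65 mm above the bench. The stud's end is 96 mm above the bench. Axes as filter_housing.
- cover: Loose aluminium plate, 120 (x) x 126 (y) x 5 mm, about 0.35 kg, on the runners with 1.5 mm side play. Origin at its underside where the stud's axis lies when home; x points from the red tab (plate edge x = -70 mm) to the slot mouth (edge +50 mm): push along +x. Slot 18 mm wide along y = 0, from x = -6 mm out through the +50 mm edge. Starts drawn back 60 to 80 mm, stud outside the slot.
- cover_seat (a point): Point of the cover on its upper face where the stud's axis must be: over stud when the cover is home.
- cover_tab (a point): Centre of the back face of the cover's red upright push tab: 66 mm wide (y), 5 mm thick, 3 to 33 mm above the plate's underside, this point 18 mm above it and 70 mm behind cover_seat. Push here along the cover's +x with a few newtons; the stud stops the cover firmly. Ribs on the plate stand 1.5 mm above it; within 55 mm of the stud nothing on the closed cover is higher.
- wing_nut: Brass wing nut captive on the stud: flange 32 mm diameter x 4 mm, hub 24 to 19 mm, two opposite wings reaching 38 mm each side of the axis, 6 mm thick, 5 to 27 mm above its underside. Origin on the axis at its underside, x along the wings, z up. Starts 4.5 to 6.4 mm above the closed cover's face. Stays where left; push a wing round with closed fingertips (about 1 N) or grip it.
- wing_end (a point): Point on one wing, 32 mm from the stud's axis, 16 mm above the nut's underside; shows which way the wings point.
- nut_turn (a joint): Turning of the wing nut in rad, clockwise from above positive; at 0 it is highest, the wing of wing_end along the housing's +x. One turn lowers it 4 mm. Starts at 0 to 3; touches the closed cover at about 10 and then resists firmly (5 to 9 N pushed at a wing makes it snug, at about 10.8 to 11.3); end stop of the thread at 12.
- solder_spool: Bystander: spool of solder, 58 mm diameter, 45 mm high, standing on the bench; origin at the centre of its underside.
- masking_tape: Bystander: roll of masking tape lying flat, 100 mm diameter, 25 mm high; origin at the centre of its underside.
- black_flask: Bystander: black drinking flask, 72 mm diameter, 250 mm tall, standing; origin at the centre of its underside.

How it is judged (in metres and radians):
On the way, in this order (a step that is already met when the one before it is completed fails the run):
1. the cover is home on the stud, the nut not yet tight (horizontal distance between cover_seat and stud below 0.005 m and height (world z) of cover below 0.063 m and angle between cover's own z axis and vertical below 0.05 rad and not (contact force between wing_nut and cover above 3 N)), for 0.2 s.
2. the wing nut is snug on the cover (horizontal distance between cover_seat and stud below 0.005 m and height (world z) of cover below 0.063 m and angle between cover's own z axis and vertical below 0.05 rad and contact force between wing_nut and cover above 3 N), for 0.2 s.
At the end, for the whole second after the job is handed in: The cover lies flat on its runners with its slot end within 5 mm of the stud's axis, the wing nut presses on it with more than 3 N, and both are at rest (all of step 2 and linear speed of cover below 0.01 m/s and velocity of joint nut_turn between -0.05 and 0.05 rad/s); the robot touches nothing.
It fails at once if the solder spool was moved more than 30 mm or knocked over (distance of solder_spool from where it was at the start of the episode above 0.03 m or angle between solder_spool's own z axis and vertical above 0.5 rad).
It fails at once if the masking tape was moved more than 30 mm or knocked over (distance of masking_tape from where it was at the start of the episode above 0.03 m or angle between masking_tape's own z axis and vertical above 0.5 rad).
It fails at once if the black flask was moved more than 30 mm or knocked over (distance of black_flask from where it was at the start of the episode above 0.03 m or angle between black_flask's own z axis and vertical above 0.5 rad).
It also fails if it takes over 56 s, if anything falls off the work surface, if the arm or the gripper's body presses on something with over 40 N, if the wrist force passes 120 N, or if a joint passes its speed limit or range.

ROBOT

A 6-joint arm with a two-finger parallel gripper is mounted at the origin on a cart in front of the work surface, level with it; the furniture and walls round the work are solid. World frame = base frame: x ahead of the robot, y to its left, z up, the work surface at z = 0. Lengths are in mm, angles in rad, forces in N, time in s.
With the tool pointing down it reaches from about 300 to 875 mm from the base axis. Payload 4.2 kg.
Tool frame: the origin (TCP) lies between the finger pads; the fingertips stand 17 mm ahead of it and the grasp point (between the pads) lies 2 mm behind it; x points along the fingers, y is the direction in which the jaws open and shut, and the axes are right-handed (so a half turn about x gives the same grasp; the last joint's range is limited). The gripper opens to 85 mm and grips with 20 to 120 N. Pads are 22 mm wide; open, the fingers measure 114 mm over their backs; the gripper's body (76 mm by 85 mm) begins 54 mm behind the grasp point. The pads swing forward as they close: fully open they stand 13 mm farther back than shut.
Start: joints at [-1.152, 0.32, 1.565, -0, 1.257, -0.02], TCP at [244.295, -520.538, 248.338] pointing down, gripper open.
Joint ranges: [-3.11, 3.11], [-0.84, 2.01], [0.21, 2.61], [-1.34, 4.49], [0.05, 2.63], [-2.56, 2.56]. Speed limits (rad/s): [2.57, 2.57, 3.14, 3.14, 3.14, 3.14].

INTERFACE

Orientations are given as a 3x3 rotation matrix whose columns are the frame's x, y, z axes.
In Python, from station import bot, cams, job gives the robot as it stands.
- The arm moves only by the tool step_arm, never from a script. Its argument "moves" is a list that holds one entry, the list of rows, each a list of 4 numbers: the shift along the tool's x, y, z in m, then the turn about the tool's x in rad. In form: [[[x, y, z, spin], ...]]. A call has 1 to 12 rows; each row is the pose to reach, as a shift and turn from the pose commanded when the call began, along the tool's axes at that moment; what a row does not reach only later rows make up. A row lasts 1/8 s, in which the tool goes at most 62.5 mm and 10.7 degrees, less where a joint would pass 70% of its speed; a pose out of reach is approached as far as the arm can. A call with a gripper value outside its range is refused whole. "claw" is the closure, from 0 (fully open) to 1 (shut), set as the call begins (left out, the last holds). The fingers move at their own pace and stop on an object; "force" is the grip in N (left out, the last holds). Time passes only in rows, so rows that repeat a pose let the fingers close. It gives the time, the measured TCP pose, the force and the opening at its end, in the units of the state.
- bot.get_obs(): the state, without advancing time (a new reading comes with each control period).
- cams.capture(name): name is "scene" or "top" or "wrist"; returns the picture (384x512x3 uint8, red, green, blue); there is no depth.
- cams.camera_info(name): a dict with "intrinsics" (3x3 intrinsics, pixels), "rvec" (rotation vector, rad) and "tvec" (3), from world to camera coordinates, as OpenCV has them; the wrist camera has in their place "hand_eye" (4x4, takes a point from camera to tool coordinates, whose origin is the TCP and whose axes are the tool frame's). Camera axes: x right, y down, z forward; pixel columns grow to the right and rows downward; lengths in mm; the calibration is good to about 2 mm. The wrist camera is an equidistant fisheye: a pixel r from the principal point sees the ray r / f radians off the axis. A picture is of the moment at which its call begins: read the wrist's pose just before it. camera_info takes no time and is no camera call.
- job.job_done(): hands the job in, once; it reports no verdict.
Trained networks look in the newest picture that a camera, given by its name, has taken for a name from the list of things; names that differ only in an ending like _2 or _b are one class to them, and where a whole thing is asked for, a point or a joint stands for the part that bears it (a point fixed in the world has none). Each returns a list of dicts, best first, with "confidence" (0 to 1); they miss things now and then, are a little off and sometimes report something else, mostly with a low value. They report only what shows in the picture. A call takes as long as a camera call.
- cams.masks_of(camera, name): "mask" (384x512 bool, what is visible of it) and "rect" ([left, top, right, bottom] in pixels, round what is visible of it).
- cams.place_of(camera, name): "location" ([column, row] in pixels: a listed point, or the origin of a listed thing).
The state is a dict: "time": time; "q": joint angles; "joint_vel": joint speeds; "tau": joint torques, N m; "tcp_pos": TCP position; "tcp_rot": TCP orientation; "force": force on the tool from outside, world axes, zero at the start; "ft_torque": the same for the moment, N m; "grip_width": finger opening in mm.
Only numpy, scipy, OpenCV 4.12 (cv2) and the standard library are available. Lean on these libraries where they do the work, as an engineer would, in place of code of your own. Each camera call takes 0.05 s, during which the arm holds its last target.

## Working session

There is one attempt and no reset: what is moved stays moved. The work goes in short steps, Python scripts to look and compute and a tool call to move; the robot and the scene stay as the last step left them, time stands still between calls to the robot, and variables do not carry over. Pictures are saved under pics/ and viewed, and the job is handed in when it is done.

Besides the shell and the picture viewer there is one more tool, called after ">>>" by a JSON object that holds its "api" and its "payload", one argument or row to a line. step_arm: Moves the arm, as the interface text tells. Its arguments: {"type":"object","properties":{"moves":{"type":"array","items":{"type":"array","items":{"type":"array","items":{"type":"number"}}}},"claw":{"type":"number"},"force":{"type":"number"}},"required":["moves"]}

```bash
mkdir -p pics; ls; python3 - <<'E'
from station import bot,cams,job
import cv2, numpy as np
o=bot.get_obs()
for k in o: print(k,np.round(o[k],3).tolist())
for n in ["scene","top"]:
    im=cams.capture(n); cv2.imwrite(f"pics/{n}0.png",im[:,:,::-1])
    print(n,{k:np.round(v,3).tolist() for k,v in cams.camera_info(n).items()})
    for t in ["stud","cover_seat","cover_tab","wing_nut","wing_end","filter_housing","cover","solder_spool","masking_tape","black_flask"]:
        print(t,[(np.round(r["location"],1).tolist(),round(r["confidence"],2)) for r in cams.place_of(n,t)[:2]])
print(bot.get_obs()["time"])
E
```

```text
pics
time 0.0
q [-1.152, 0.32, 1.566, -0.0, 1.257, -0.02]
joint_vel [0.002, -0.001, 0.002, -0.0, -0.002, 0.002]
tau [-0.001, -41.553, -23.416, 0.0, 0.008, -0.0]
tcp_pos [244.103, -520.106, 247.474]
tcp_rot [[-0.001, 0.425, -0.905], [0.002, -0.905, -0.425], [-1.0, -0.002, -0.0]]
force [-0.565, -0.47, -0.274]
ft_torque [0.021, -0.03, 0.059]
grip_width 85.28
scene {'intrinsics': [[356.933, 0.0, 253.543], [0.0, 356.933, 184.771], [0.0, 0.0, 1.0]], 'rvec': [0.969, -2.147, 1.33], 'tvec': [347.887, 259.753, 682.964]}
stud []
cover_seat [([260.4, 183.3], 0.77)]
cover_tab [([278.6, 188.9], 0.95)]
wing_nut [([246.4, 176.4], 0.59)]
wing_end [([241.2, 169.8], 0.4)]
filter_housing [([246.2, 195.7], 0.79)]
cover [([264.2, 183.9], 0.94)]
solder_spool [([139.2, 246.6], 0.97), ([242.4, 169.2], 0.32)]
masking_tape [([190.0, 265.1], 0.96)]
black_flask [([356.3, 200.6], 0.69)]
top {'intrinsics': [[406.278, 0.0, 254.741], [0.0, 406.278, 193.051], [0.0, 0.0, 1.0]], 'rvec': [2.183, -2.163, 0.06], 'tvec': [1.636, 515.297, 1240.95]}
stud [([270.9, 161.0], 0.57)]
cover_seat [([274.6, 181.4], 0.86)]
cover_tab []
wing_nut [([275.2, 159.5], 0.52), ([273.2, 147.0], 0.26)]
wing_end [([272.3, 145.2], 0.53)]
filter_housing [([271.6, 161.0], 0.66)]
cover [([273.9, 179.2], 0.58)]
solder_spool [([156.2, 159.9], 0.87)]
masking_tape [([172.3, 211.4], 0.82)]
black_flask [([355.9, 239.4], 0.78)]
1.1
```

View images.

View pics/scene0.png

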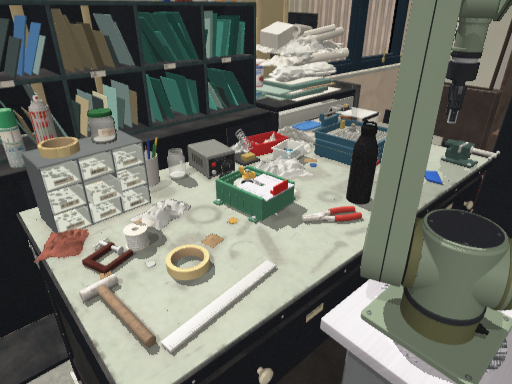

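View pics/top0.png

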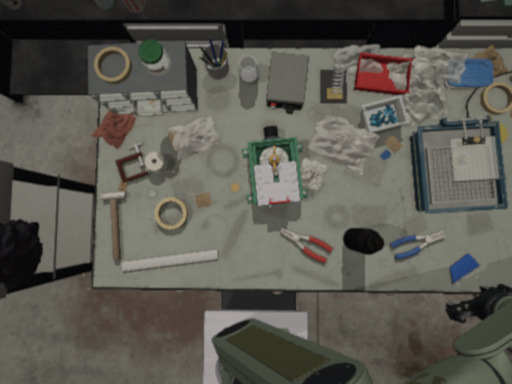

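```bash
cat > h.py <<'E'
import numpy as np, cv2
from station import bot,cams,job
def ray(n,px):
    c=cams.camera_info(n);K=np.array(c["intrinsics"]);R=cv2.Rodrigues(np.array(c["rvec"],float))[0];t=np.array(c["tvec"],float).ravel()
    d=R.T@np.linalg.inv(K)@np.array([px[0],px[1],1.]); return -R.T@t,d
def atz(n,px,z):
    o,d=ray(n,px); return o+d*(z-o[2])/d[2]
def proj(n,P):
    c=cams.camera_info(n); return cv2.projectPoints(np.array(P,float).reshape(-1,3),np.array(c["rvec"],float),np.array(c["tvec"],float),np.array(c["intrinsics"],float),None)[0].reshape(-1,2)
def wray(px,pos,rot):
    c=cams.camera_info("wrist");K=np.array(c["intrinsics"]);T=np.array(c["hand_eye"])
    x=(px[0]-K[0,2]);y=(px[1]-K[1,2]);r=np.hypot(x,y);th=r/K[0,0]
    d=np.array([np.sin(th)*x/max(r,1e-9),np.sin(th)*y/max(r,1e-9),np.cos(th)])
    pos=np.array(pos);rot=np.array(rot)
    return pos+rot@T[:3,3],rot@T[:3,:3]@d
def watz(px,z,pos,rot):
    o,d=wray(px,pos,rot); return o+d*(z-o[2])/d[2]
def wproj(P,pos,rot):
    c=cams.camera_info("wrist");K=np.array(c["intrinsics"]);T=np.array(c["hand_eye"])
    p=np.array(rot).T@(np.array(P)-np.array(pos)); p=np.linalg.inv(T)@np.append(p,1); p=p[:3]
    th=np.arctan2(np.hypot(p[0],p[1]),p[2]);ph=np.arctan2(p[1],p[0])
    return K[0,2]+K[0,0]*th*np.cos(ph),K[1,2]+K[0,0]*th*np.sin(ph)
E
python3 - <<'E'
from h import *
p=lambda *a:print(*[x if isinstance(x,str) else np.round(x,1) for x in a])
for nm,s,t,z in [("stud",None,(270.9,161),65),("seat",(260.4,183.3),(274.6,181.4),65),("tab",(278.6,188.9),None,78),("nut",(246.4,176.4),(275.2,159.5),71),("wend",(241.2,169.8),(272.3,145.2),87),("hous",(246.2,195.7),(271.6,161),0),("cover",(264.2,183.9),(273.9,179.2),60),("spool",(139.2,246.6),(156.2,159.9),0),("tape",(190,265.1),(172.3,211.4),0),("flask",(356.3,200.6),(355.9,239.4),0)]:
    p(nm,atz("scene",s,z) if s else "-",atz("top",t,z) if t else "-")
c=cams.camera_info("wrist");print(np.round(c["hand_eye"],3),c["intrinsics"])
E
```

```text
stud - [608.8 -42.2  65. ]
seat [563.5 -60.6  65. ] [547.3 -53.7  65. ]
tab [483.7 -57.1  78. ] -
nut [618.6 -52.5  71. ] [612.5 -55.   71. ]
wend [639.7 -49.6  87. ] [652.6 -45.7  87. ]
hous [624.6 -56.    0. ] [619.  -45.7   0. ]
cover [560.4 -73.3  60. ] [554.5 -51.7  60. ]
spool [596.5 319.7   0. ] [620.1 321.8   0. ]
tape [451.  263.1   0. ] [456.6 266.1   0. ]
flask [ 374.2 -291.     0. ] [ 374.9 -309.2    0. ]
[[   0.      -0.326    0.945 -126.184]
 [   1.       0.      -0.       0.295]
 [  -0.       0.945    0.326  -84.481]
 [   0.       0.       0.       1.   ]] [[297.31863964   0.         250.72495129]
 [  0.         297.31863964 191.90062332]
 [  0.           0.           1.        ]]
```

>>> {"api": "step_arm", "payload": {
  "moves": [
    [[-0.06,0,0,0],[-0.12,0,0,0],[-0.12,-0.033,-0.0518,0.05],[-0.12,-0.066,-0.1036,0.1],[-0.12,-0.099,-0.1554,0.15],[-0.12,-0.132,-0.2072,0.2],[-0.12,-0.165,-0.259,0.25],[-0.12,-0.198,-0.311,0.3],[-0.12,-0.231,-0.363,0.35],[-0.12,-0.264,-0.4145,0.39],[-0.1,-0.297,-0.466,0.39],[-0.052,-0.297,-0.466,0.39]]
  ],
  "claw": 1
}}

```text
time: 2.6
tcp_pos: [543.1, -50.4, 301.2]
tcp_rot: [[0.006, 0.054, -0.999], [0.0, -0.999, -0.054], [-1.0, 0.0, -0.006]]
force: [-0.0, -0.6, -1.3]
grip_width: 0.4
```

```bash
python3 - <<'E'
from h import *
o=bot.get_obs(); im=cams.capture("wrist"); cv2.imwrite("pics/w1.png",im[:,:,::-1])
print(o["time"],np.round(o["q"],3),np.round(o["tcp_pos"],1),np.round(o["tcp_rot"],3).tolist(),np.round(o["joint_vel"],2))
for t,z in [("stud",65),("cover_seat",65),("cover_tab",78),("wing_nut",70),("wing_end",86)]:
    for r in cams.place_of("wrist",t)[:2]: print(t,np.round(r["location"],1),round(r["confidence"],2),np.round(watz(r["location"],z,o["tcp_pos"],o["tcp_rot"]),1))
E
```

```text
2.6 [-1.140e-01  2.410e-01  1.543e+00  1.000e-03  1.352e+00  1.402e+00] [543.1 -50.4 301.2] [[0.006, 0.054, -0.999], [0.0, -0.999, -0.054], [-1.0, 0.0, -0.006]] [-0.03  0.16  0.83 -0.04 -0.9   0.  ]
stud [256.3 104.9] 0.85 [615.  -53.4  65. ]
cover_seat [255.  152.1] 0.66 [556.5 -55.1  65. ]
cover_tab [258.5 207.1] 0.84 [488.9 -63.3  78. ]
wing_nut [252.8 104.4] 0.65 [615.5 -49.1  70. ]
wing_end [256.4  77.4] 0.65 [647.3 -51.3  86. ]
```

View pics/w1.png

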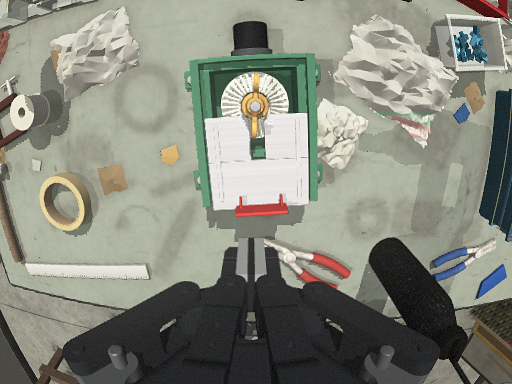

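>>> {"api": "step_arm", "payload": {
  "moves": [
    [[0,0,0,0],[0,0,0,0]]
  ]
}}

```text
time: 3.15
tcp_pos: [540.3, -54.2, 301.6]
tcp_rot: [[0.002, 0.048, -0.999], [-0.0, -0.999, -0.048], [-1.0, 0.0, -0.002]]
force: [-0.8, 0.1, -0.0]
grip_width: -0.1
```

```bash
python3 - <<'E'
from h import *
o=bot.get_obs(); im=cams.capture("wrist")
print(o["time"],np.round(o["tcp_pos"],1),np.round(o["tcp_rot"],3).tolist(),np.round(o["joint_vel"],2))
np.savez("w2.npz",im=im,p=o["tcp_pos"],r=o["tcp_rot"])
c=im[30:240,170:340]; cv2.imwrite("pics/w2.png",cv2.resize(c[:,:,::-1],None,fx=2.8,fy=2.8,interpolation=cv2.INTER_CUBIC))
for t,z in [("stud",65),("cover_seat",65),("cover_tab",78),("wing_nut",70),("wing_end",86),("filter_housing",0)]:
    for r in cams.place_of("wrist",t)[:2]: print(t,np.round(r["location"],1),round(r["confidence"],2),np.round(watz(r["location"],z,o["tcp_pos"],o["tcp_rot"]),1))
m=cams.masks_of("wrist","cover")[0]; print(m["rect"],m["confidence"])
E
```

```text
3.15 [540.3 -54.2 301.6] [[0.002, 0.048, -0.999], [-0.0, -0.999, -0.048], [-1.0, 0.0, -0.002]] [ 0.01  0.    0.01 -0.   -0.   -0.  ]
stud [255.  100.7] 0.76 [616.2 -56.   65. ]
cover_seat [252.1 151.9] 0.57 [552.7 -55.6  65. ]
cover_tab [257.5 207.1] 0.9 [484.7 -65.7  78. ]
cover_tab [253.9  74.3] 0.42 [647.5 -53.   78. ]
wing_nut [249.3 100.7] 0.59 [616.  -49.1  70. ]
wing_end [255.5  76.6] 0.97 [644.4 -54.8  86. ]
filter_housing [250.9 101.6] 0.85 [613.2 -51.2   0. ]
[201.8, 108.8, 306.2, 216.0] 0.77
```

View pics/w2.png

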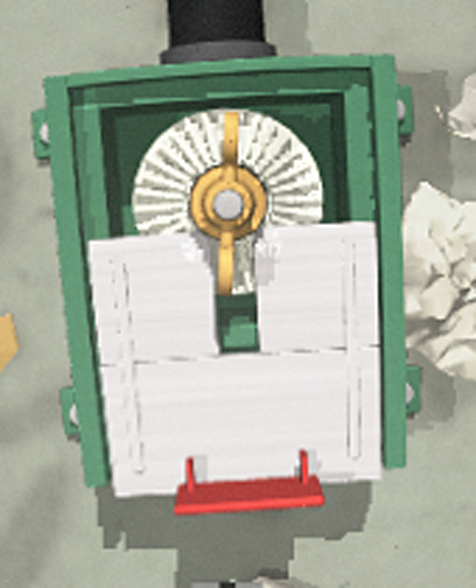

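```bash
python3 - <<'E'
from h import *
d=np.load("w2.npz"); g=lambda u,v,z:watz((170+u/2.8,30+v/2.8),z,d["p"],d["r"])[:2]
ang=lambda a,b:np.degrees(np.arctan2(*(b-a)[::-1]))
S=g(228,205,96);print("stud",S)
FL,FR,BR,BL=[g(*x,65) for x in[(90,240),(378,222),(382,480),(115,495)]]
print("plate",FL,FR,BR,BL,ang(BL,FL),ang(BR,FR),ang(FR,FL)-90,ang(BR,BL)-90)
A,B,C,D=[g(*x,69) for x in[(47,78),(388,55),(397,468),(97,486)]]
print("lips",A,B,C,D,ang(D,A),ang(C,B),ang(B,A)-90)
print("tabtop",g(178,503,93),g(322,493,93),ang(g(322,503,93),g(178,513,93))-90)
print("wings",g(231,112,95),g(226,295,95),ang(g(226,295,95),g(231,112,95)))
E
```

```text
stud [613.92297697 -51.69056189]
plate [595.58936013   7.5763719 ] [ 609.78954413 -117.40278055] [ 490.46298227 -130.54792575] [476.92601377  -5.04723396] 6.07238269540067 6.286418275149206 6.482171926727048 6.156332744141025
lips [666.73812213  27.97324081] [ 683.49058911 -116.43644141] [ 498.19668244 -136.14041668] [482.62304241   2.94492353] 7.741247614748889 6.069966795306233 6.617107402228086
tabtop [485.96994668 -36.15614481] [493.59271132 -98.48247621] 6.98024517241528
wings [651.16212633 -51.06191624] [577.59625065 -52.65450081] 1.240169071197743
```

>>> {"api": "step_arm", "payload": {
  "moves": [
    [[0.02,0.0067,0.047,-0.03],[0.04,0.0133,0.0935,-0.062],[0.1,0.0133,0.0935,-0.062],[0.155,0.0133,0.0935,-0.062],[0.2,0.0133,0.0935,-0.062],[0.2165,0.0133,0.0935,-0.062],[0.2165,0.0133,0.0935,-0.062],[0.2165,0.0133,0.0935,-0.062]]
  ]
}}

```text
time: 4.55
tcp_pos: [448.1, -71.7, 84.6]
tcp_rot: [[0.002, 0.111, -0.994], [-0.0, -0.994, -0.111], [-1.0, 0.001, -0.002]]
force: [1.1, 0.2, -0.2]
grip_width: 0.1
```

```bash
python3 - <<'E'
from h import *
o=bot.get_obs(); im=cams.capture("wrist"); cv2.imwrite("pics/w3.png",im[:,:,::-1])
print(o["time"],np.round(o["tcp_pos"],1),np.round(o["tcp_rot"],3).tolist(),np.round(o["force"],2))
im=cams.capture("scene"); cv2.imwrite("pics/s3.png",cv2.resize(im[140:230,200:320,::-1],None,fx=5,fy=5,interpolation=cv2.INTER_CUBIC))
E
```

```text
4.55 [448.1 -71.7  84.6] [[0.002, 0.111, -0.994], [-0.0, -0.994, -0.111], [-1.0, 0.001, -0.002]] [ 1.1   0.25 -0.18]
```

View pics/w3.png

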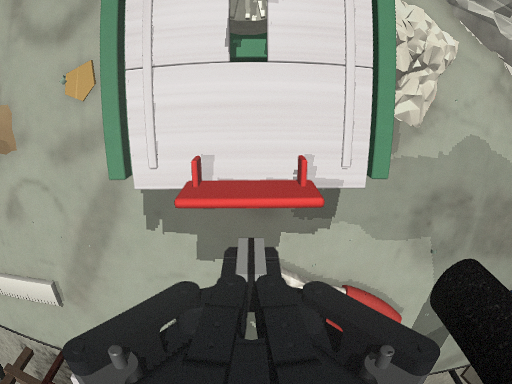

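View pics/s3.png

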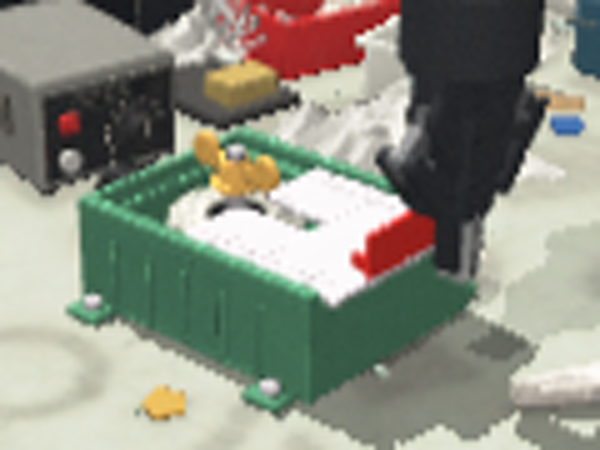

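>>> {"api": "step_arm", "payload": {
  "moves": [
    [[0,0,-0.01,0],[0,0,-0.018,0],[0,0,-0.024,0],[0,0,-0.031,0],[0,0,-0.038,0],[0,0,-0.045,0],[0,0,-0.052,0],[0,0,-0.059,0],[0,0,-0.066,0],[0,0,-0.072,0],[0,0,-0.076,0],[0,0,-0.076,0]]
  ]
}}

```text
time: 6.15
tcp_pos: [523.6, -63.2, 84.0]
tcp_rot: [[0.002, 0.111, -0.994], [-0.0, -0.994, -0.111], [-1.0, 0.0, -0.002]]
force: [0.6, 0.2, 0.5]
grip_width: -0.1
```

```bash
python3 - <<'E'
from h import *
o=bot.get_obs(); im=cams.capture("wrist"); cv2.imwrite("pics/w4.png",im[:,:,::-1])
print(o["time"],np.round(o["tcp_pos"],1),np.round(o["force"],2),np.round(o["ft_torque"],2))
E
```

```text
6.15 [523.6 -63.2  84. ] [0.55 0.16 0.51] [-0.03 -0.05 -0.07]
```

View pics/w4.png

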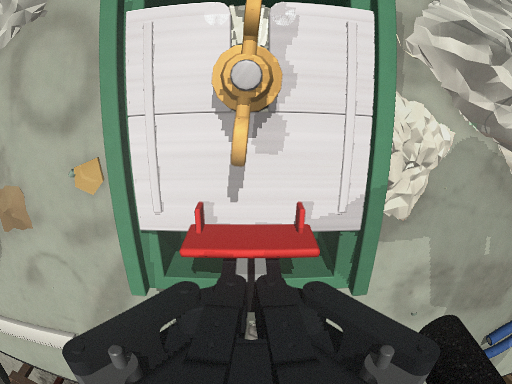

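>>> {"api": "step_arm", "payload": {
  "moves": [
    [[0,0,-0.003,0],[0,0,-0.006,0],[0,0,-0.008,0],[0,0,-0.009,0]]
  ]
}}

```text
time: 6.7
tcp_pos: [531.7, -62.2, 83.9]
tcp_rot: [[-0.0, 0.111, -0.994], [-0.0, -0.994, -0.111], [-1.0, 0.0, 0.0]]
force: [-4.3, -0.6, 2.4]
grip_width: -0.1
```

>>> {"api": "step_arm", "payload": {
  "moves": [
    [[0,0,-0.001,0],[0,0,-0.002,0],[0,0,-0.002,0]]
  ]
}}

```text
time: 7.08
tcp_pos: [533.9, -61.9, 83.8]
tcp_rot: [[0.0, 0.111, -0.994], [-0.0, -0.994, -0.111], [-1.0, 0.0, -0.0]]
force: [-3.0, -0.0, 2.1]
grip_width: -0.1
```

>>> {"api": "step_arm", "payload": {
  "moves": [
    [[0,0,-0.001,0],[0,0,-0.002,0],[0,0,-0.003,0],[0,0,-0.003,0]]
  ]
}}

```text
time: 7.58
tcp_pos: [534.2, -61.8, 83.7]
tcp_rot: [[-0.006, 0.111, -0.994], [-0.0, -0.994, -0.111], [-1.0, -0.0, 0.006]]
force: [-8.7, -1.8, 6.6]
grip_width: -0.1
```

>>> {"api": "step_arm", "payload": {
  "moves": [
    [[0,0,0.015,0],[-0.02,0,0.03,0],[-0.08,0,0.03,0],[-0.13,0,0.01,0],[-0.15,0,0,0],[-0.15,0,0,0],[-0.15,0,0,0]]
  ],
  "claw": 0.5
}}

```text
time: 8.45
tcp_pos: [535.6, -61.5, 232.3]
tcp_rot: [[-0.002, 0.111, -0.994], [0.0, -0.994, -0.111], [-1.0, -0.001, 0.002]]
force: [0.3, -0.2, -0.4]
grip_width: 42.9
```

```bash
python3 - <<'E'
from h import *
o=bot.get_obs(); im=cams.capture("wrist")
print(o["time"],np.round(o["q"],3),np.round(o["tcp_pos"],1),np.round(o["tcp_rot"],3).tolist(),np.round(o["force"],2),o["grip_width"])
np.savez("w5.npz",im=im,p=o["tcp_pos"],r=o["tcp_rot"])
cv2.imwrite("pics/w5f.png",im[:,:,::-1])
c=im[10:280,120:380]; cv2.imwrite("pics/w5.png",cv2.resize(c[:,:,::-1],None,fx=2.2,fy=2.2,interpolation=cv2.INTER_CUBIC))
for t,z in [("stud",65),("cover_seat",65),("cover_tab",78),("wing_nut",71),("wing_end",87)]:
    for r in cams.place_of("wrist",t)[:2]: print(t,np.round(r["location"],1),round(r["confidence"],2),np.round(watz(r["location"],z,o["tcp_pos"],o["tcp_rot"]),1))
E
```

```text
8.45 [-0.136  0.275  1.67  -0.     1.198  1.324] [535.6 -61.5 232.3] [[-0.002, 0.111, -0.994], [0.0, -0.994, -0.111], [-1.0, -0.001, 0.002]] [ 0.32 -0.24 -0.38] 42.8732343645585
stud [248.2  96.2] 0.77 [615.9 -50.1  65. ]
stud [250.4 166.3] 0.61 [545.9 -60.1  65. ]
cover_seat [247.5  98.4] 0.76 [613.7 -49.7  65. ]
cover_tab [248.4 165.7] 0.7 [549.6 -57.7  78. ]
cover_tab [251.3  98.7] 0.66 [614.1 -53.4  78. ]
wing_nut [246.5  97.5] 0.77 [614.6 -48.7  71. ]
```

View pics/w5.png

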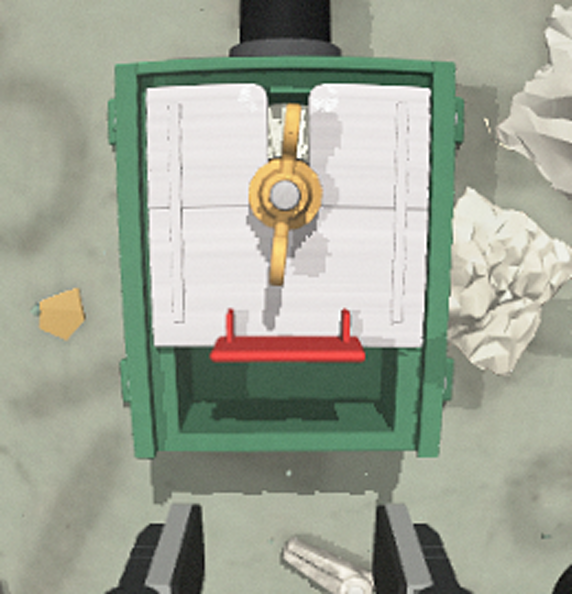

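```bash
python3 - <<'E'
from h import *
d=np.load("w5.npz"); g=lambda u,v,z:watz((120+u/2.2,10+v/2.2),z,d["p"],d["r"])[:2]
ang=lambda a,b:np.degrees(np.arctan2(*(b-a)[::-1]))
S=g(286,195,96);print("stud",S)
FL,FR,BR,BL=[g(*x,65) for x in[(147,88),(427,88),(422,346),(155,346)]]
u=(FL+FR-BL-BR);u/=np.linalg.norm(u);print(u,np.degrees(np.arctan2(u[1],u[0])))
print("front",((FL+FR)/2-S)@u,"back",((BL+BR)/2-S)@u, "lat",np.cross(u,(FL+FR+BL+BR)/4-S), (FL+FR-BL-BR)/2)
w=[g(292,105,96),g(277,284,96)];print(ang(w[1],w[0]),(w[0]+w[1])/2,np.linalg.norm(w[0]-w[1]))
E
```

```text
stud [614.40030921 -52.16580912]
[0.99316634 0.11670739] 6.702114500886607
front 49.7439393699215 back -69.60934320113006 lat -0.6251028496594262 [118.53766319  13.9294101 ]
1.6175459814662627 [614.43026656 -51.50731507] 72.52149866232514<stdin>:7: DeprecationWarning: Arrays of 2-dimensional vectors are deprecated. Use arrays of 3-dimensional vectors instead. (deprecated in NumPy 2.0)
```

>>> {"api": "step_arm", "payload": {
  "moves": [
    [[0,0,-0.02,-0.18],[0,-0.0008,-0.05,-0.36],[0,-0.0008,-0.0793,-0.54],[0.01,-0.0008,-0.0793,-0.72],[0.02,-0.0008,-0.0793,-0.9],[0.03,-0.0008,-0.0793,-1.08],[0.04,-0.0008,-0.0793,-1.26],[0.05,-0.0008,-0.0793,-1.44],[0.06,-0.0008,-0.0793,-1.62],[0.07,-0.0008,-0.0793,-1.8],[0.08,-0.0008,-0.0793,-1.98],[0.08,-0.0008,-0.0793,-2.16]]
  ]
}}

```text
time: 10.25
tcp_pos: [614.7, -52.0, 152.4]
tcp_rot: [[-0.002, 0.761, 0.649], [0.0, 0.649, -0.761], [-1.0, -0.002, -0.002]]
force: [-0.2, 0.0, -0.6]
grip_width: 42.6
```

>>> {"api": "step_arm", "payload": {
  "moves": [
    [[0,0,0,-0.15],[0,0,0,-0.28],[0,0,0,-0.28],[0,0,0,-0.28]]
  ]
}}

```text
time: 10.75
tcp_pos: [615.3, -52.0, 153.7]
tcp_rot: [[-0.0, 0.559, 0.83], [-0.0, 0.83, -0.559], [-1.0, -0.0, -0.0]]
force: [-0.6, 0.1, 0.4]
grip_width: 42.8
```

```bash
cat > chk.py <<'E'
from h import *
o=bot.get_obs();r=np.array(o["tcp_rot"]);p=np.array(o["tcp_pos"])
S=np.array([614.3,-51.9]);d=np.array([*(S-p[:2]),0])
print("t",o["time"],"q6",round(o["q"][5],3),"p",np.round(p,1),"alpha",round(np.degrees(np.arctan2(r[1,1],r[0,1])),1),"F",np.round(o["force"],1),"T",np.round(o["ft_torque"],2),"w",round(o["grip_width"],1))
print("axis",np.round(r[:,0],3),"to stud in tool y,z",np.round([d@r[:,1],d@r[:,2]],1), "tool axis at tip offset", np.round((p+17*r[:,0])[:2]-S,1))
E
python3 chk.py
```

```text
t 10.75 q6 -1.081 p [615.3 -52.  153.7] alpha 56.0 F [-0.6  0.1  0.4] T [0.03 0.01 0.03] w 42.8
axis [-0. -0. -1.] to stud in tool y,z [-0.5 -0.9] tool axis at tip offset [ 1.  -0.1]
```

>>> {"api": "step_arm", "payload": {
  "moves": [
    [[0.025,-0.0005,-0.001,0],[0.05,-0.0005,-0.001,0],[0.0645,-0.0005,-0.001,0],[0.0645,-0.0005,-0.001,0]]
  ]
}}

```text
time: 11.25
tcp_pos: [613.7, -51.8, 88.3]
tcp_rot: [[-0.002, 0.557, 0.83], [0.0, 0.83, -0.557], [-1.0, -0.001, -0.002]]
force: [-0.1, 0.1, 0.1]
grip_width: 42.7
```

```bash
python3 chk.py; python3 - <<'E'
from h import *
im=cams.capture("wrist");cv2.imwrite("pics/w6.png",im[:,:,::-1])
im=cams.capture("scene"); cv2.imwrite("pics/s6.png",cv2.resize(im[120:230,190:320,::-1],None,fx=5,fy=5,interpolation=cv2.INTER_CUBIC))
E
```

```text
t 11.25 q6 -1.082 p [613.7 -51.8  88.3] alpha 56.1 F [-0.1  0.1  0.1] T [-0.    0.   -0.03] w 42.7
axis [-0.002  0.    -1.   ] to stud in tool y,z [0.3 0.5] tool axis at tip offset [-0.6  0.1]
```

View pics/w6.png

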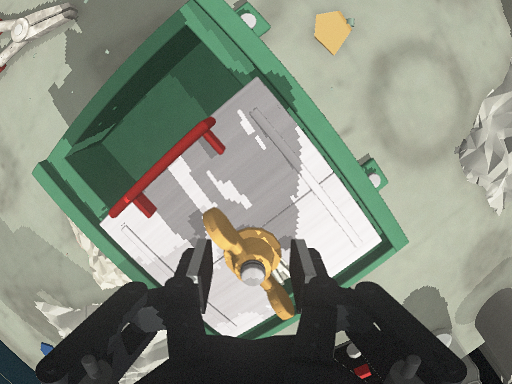

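View pics/s6.png

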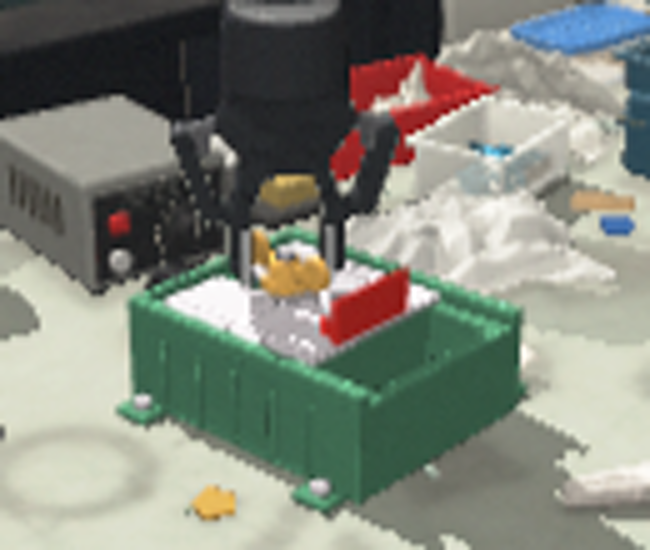

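>>> {"api": "step_arm", "payload": {
  "moves": [
    [[0,0,0,0.18],[0,0,0,0.36],[0,0,0,0.54],[0,0,0,0.72],[0,0,0,0.9],[0,0,0,1.08],[0,0,0,1.26],[0,0,0,1.44],[0,0,0,1.62],[0,0,0,1.8],[0,0,0,1.98],[0,0,0,2.16]]
  ]
}}

```text
time: 12.85
tcp_pos: [614.1, -52.0, 90.2]
tcp_rot: [[0.0, 0.375, -0.927], [-0.0, -0.927, -0.375], [-1.0, 0.0, 0.0]]
force: [-1.5, -0.5, -0.5]
grip_width: 42.6
```

```bash
python3 chk.py; python3 - <<'E'
from h import *
im=cams.capture("wrist");cv2.imwrite("pics/w7.png",im[:,:,::-1])
E
```

```text
t 12.85 q6 1.083 p [614.1 -52.   90.2] alpha -68.0 F [-1.5 -0.5 -0.5] T [-0.12  0.21  0.04] w 42.6
axis [ 0. -0. -1.] to stud in tool y,z [-0.1 -0.2] tool axis at tip offset [-0.2 -0.1]
```

View pics/w7.png

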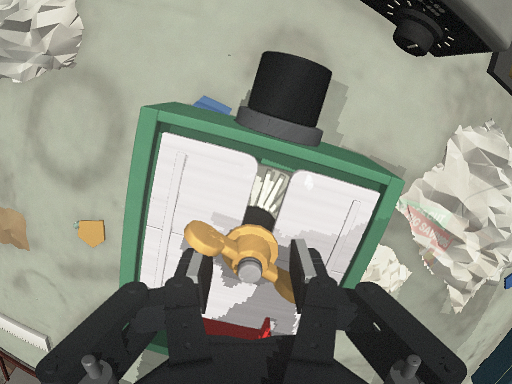

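>>> {"api": "step_arm", "payload": {
  "moves": [
    [[0,0,0,0.18],[0,0,0,0.36],[0,0,0,0.54],[0,0,0,0.72],[0,0,0,0.9],[0,0,0,1.08],[0,0,0,1.22],[0,0,0,1.3],[0,0,0,1.3]]
  ]
}}

```text
time: 14.02
tcp_pos: [614.7, -51.7, 90.1]
tcp_rot: [[0.001, -0.787, -0.616], [0.0, -0.616, 0.787], [-1.0, -0.001, -0.001]]
force: [-0.9, 0.3, 0.4]
grip_width: 43.0
```

```bash
python3 chk.py; python3 - <<'E'
from h import *
im=cams.capture("wrist");cv2.imwrite("pics/w8.png",im[:,:,::-1])
E
```

```text
t 14.025 q6 2.374 p [614.7 -51.7  90.1] alpha -141.9 F [-0.9  0.3  0.4] T [0.13 0.07 0.01] w 43.0
axis [ 0.001  0.    -1.   ] to stud in tool y,z [0.4 0.1] tool axis at tip offset [0.4 0.2]
```

View pics/w8.png

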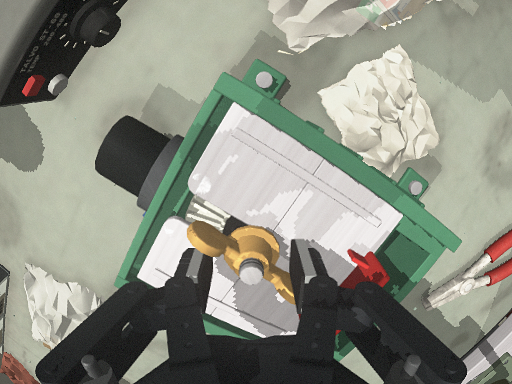

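>>> {"api": "step_arm", "payload": {
  "moves": [
    [[-0.01,0,0,-0.1],[-0.05,0,0,-0.25],[-0.05,0,0,-0.43],[-0.05,0,0,-0.61],[-0.05,0,0,-0.79],[-0.05,0,0,-0.97],[-0.05,0,0,-1.15],[-0.05,0,0,-1.33],[-0.05,0,0,-1.51],[-0.05,0,0,-1.69],[-0.05,0,0,-1.87],[-0.05,0,0,-2.05]]
  ]
}}

```text
time: 15.58
tcp_pos: [614.9, -52.1, 140.0]
tcp_rot: [[0.002, 0.912, -0.409], [-0.001, -0.409, -0.912], [-1.0, 0.002, -0.0]]
force: [0.6, -0.1, -0.6]
grip_width: 42.7
```

>>> {"api": "step_arm", "payload": {
  "moves": [
    [[0,0,0,-0.18],[0,0,0,-0.36],[0,0,0,-0.54],[0,0,0,-0.72],[0,0,0,-0.9],[0,0,0,-1.08],[0,0,0,-1.26],[0,0,0,-1.42],[0,0,0,-1.42]]
  ]
}}

```text
time: 16.7
tcp_pos: [614.7, -52.1, 139.9]
tcp_rot: [[0.001, 0.549, 0.836], [-0.0, 0.836, -0.549], [-1.0, 0.0, 0.001]]
force: [0.7, 0.4, -0.8]
grip_width: 42.8
```

```bash
python3 chk.py; python3 - <<'E'
from h import *
im=cams.capture("wrist");cv2.imwrite("pics/w9.png",im[:,:,::-1])
E
```

```text
t 16.7 q6 -1.093 p [614.7 -52.1 139.9] alpha 56.7 F [ 0.7  0.4 -0.8] T [-0.02  0.01 -0.03] w 42.8
axis [ 0.001 -0.    -1.   ] to stud in tool y,z [-0.1 -0.4] tool axis at tip offset [ 0.4 -0.2]
```

View pics/w9.png

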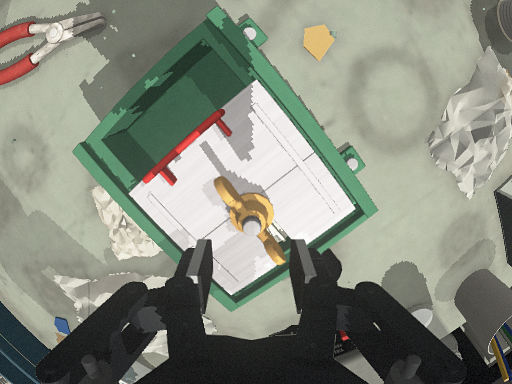

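>>> {"api": "step_arm", "payload": {
  "moves": [
    [[0.03,0,0,0],[0.051,0,0,0],[0.051,0,0,0.05],[0.051,0,0,0.23],[0.051,0,0,0.41],[0.051,0,0,0.59],[0.051,0,0,0.77],[0.051,0,0,0.95],[0.051,0,0,1.13],[0.051,0,0,1.31],[0.051,0,0,1.49],[0.051,0,0,1.67]]
  ]
}}

```text
time: 18.25
tcp_pos: [614.4, -51.8, 88.3]
tcp_rot: [[0.0, 0.773, -0.635], [0.0, -0.635, -0.773], [-1.0, 0.0, -0.0]]
force: [0.4, 0.7, -1.1]
grip_width: 43.0
```

>>> {"api": "step_arm", "payload": {
  "moves": [
    [[0,0,0,0.18],[0,0,0,0.36],[0,0,0,0.54],[0,0,0,0.72],[0,0,0,0.9],[0,0,0,1.08],[0,0,0,1.26],[0,0,0,1.44],[0,0,0,1.62],[0,0,0,1.78],[0,0,0,1.81],[0,0,0,1.81]]
  ]
}}

```text
time: 19.75
tcp_pos: [614.2, -51.8, 88.3]
tcp_rot: [[-0.0, -0.794, -0.607], [0.0, -0.607, 0.794], [-1.0, 0.0, 0.0]]
force: [-0.9, 1.7, -1.9]
grip_width: 42.5
```

```bash
python3 chk.py; python3 - <<'E'
from h import *
im=cams.capture("wrist");cv2.imwrite("pics/w10.png",im[:,:,::-1])
E
```

```text
t 19.75 q6 2.386 p [614.2 -51.8  88.3] alpha -142.6 F [-0.9  1.7 -1.9] T [0.14 0.13 0.05] w 42.5
axis [-0.  0. -1.] to stud in tool y,z [ 0.  -0.2] tool axis at tip offset [-0.1  0.1]
```

View pics/w10.png

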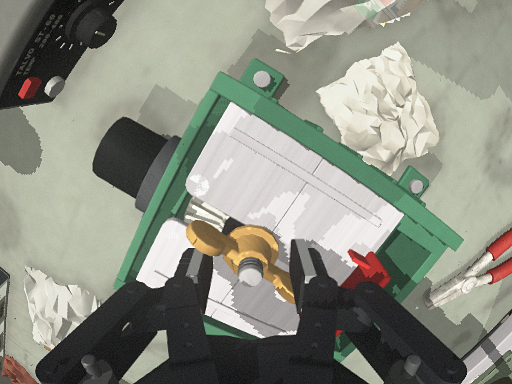

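>>> {"api": "step_arm", "payload": {
  "moves": [
    [[-0.01,0,0,-0.1],[-0.05,0,0,-0.25],[-0.05,0,0,-0.43],[-0.05,0,0,-0.61],[-0.05,0,0,-0.79],[-0.05,0,0,-0.97],[-0.05,0,0,-1.15],[-0.05,0,0,-1.33],[-0.05,0,0,-1.51],[-0.05,0,0,-1.69],[-0.05,0,0,-1.87],[-0.05,0,0,-2.05]]
  ]
}}

```text
time: 21.3
tcp_pos: [614.8, -52.2, 138.7]
tcp_rot: [[0.001, 0.908, -0.42], [-0.001, -0.42, -0.908], [-1.0, 0.002, 0.0]]
force: [-0.5, -0.1, -0.3]
grip_width: 42.7
```

>>> {"api": "step_arm", "payload": {
  "moves": [
    [[0,0,0,-0.18],[0,0,0,-0.36],[0,0,0,-0.54],[0,0,0,-0.72],[0,0,0,-0.9],[0,0,0,-1.08],[0,0,0,-1.26],[0,0,0,-1.42],[0,0,0,-1.43]]
  ]
}}

```text
time: 22.42
tcp_pos: [614.7, -52.2, 138.6]
tcp_rot: [[0.001, 0.549, 0.836], [-0.001, 0.836, -0.549], [-1.0, 0.0, 0.001]]
force: [0.3, 0.1, -0.4]
grip_width: 42.5
```

```bash
python3 chk.py; python3 - <<'E'
from h import *
im=cams.capture("wrist");cv2.imwrite("pics/w11.png",im[:,:,::-1])
E
```

```text
t 22.425 q6 -1.092 p [614.7 -52.2 138.6] alpha 56.7 F [ 0.3  0.1 -0.4] T [-0.02 -0.02  0.01] w 42.5
axis [ 0.001 -0.001 -1.   ] to stud in tool y,z [ 0.  -0.5] tool axis at tip offset [ 0.4 -0.3]
```

View pics/w11.png

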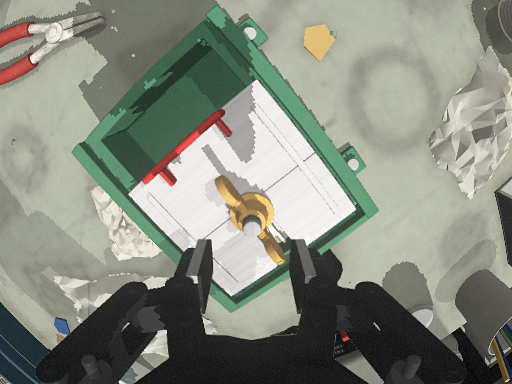

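Same geometry, nut half a turn further on. Third stroke.

>>> {"api": "step_arm", "payload": {
  "moves": [
    [[0.03,0,0,0],[0.05,0,0,0],[0.05,0,0,0.05],[0.05,0,0,0.23],[0.05,0,0,0.41],[0.05,0,0,0.59],[0.05,0,0,0.77],[0.05,0,0,0.95],[0.05,0,0,1.13],[0.05,0,0,1.31],[0.05,0,0,1.49],[0.05,0,0,1.67]]
  ]
}}

```text
time: 23.98
tcp_pos: [614.4, -51.8, 88.2]
tcp_rot: [[0.0, 0.773, -0.635], [-0.0, -0.635, -0.773], [-1.0, 0.0, -0.0]]
force: [0.2, 0.2, -2.0]
grip_width: 42.8
```

>>> {"api": "step_arm", "payload": {
  "moves": [
    [[0,0,0,0.18],[0,0,0,0.36],[0,0,0,0.54],[0,0,0,0.72],[0,0,0,0.9],[0,0,0,1.08],[0,0,0,1.26],[0,0,0,1.44],[0,0,0,1.62],[0,0,0,1.78],[0,0,0,1.81],[0,0,0,1.81]]
  ]
}}

```text
time: 25.48
tcp_pos: [614.2, -51.8, 88.2]
tcp_rot: [[-0.0, -0.794, -0.607], [0.0, -0.607, 0.794], [-1.0, 0.0, 0.0]]
force: [-0.9, 1.2, -1.2]
grip_width: 42.9
```

>>> {"api": "step_arm", "payload": {
  "moves": [
    [[-0.01,0,0,-0.1],[-0.05,0,0,-0.25],[-0.05,0,0,-0.43],[-0.05,0,0,-0.61],[-0.05,0,0,-0.79],[-0.05,0,0,-0.97],[-0.05,0,0,-1.15],[-0.05,0,0,-1.33],[-0.05,0,0,-1.51],[-0.05,0,0,-1.69],[-0.05,0,0,-1.87],[-0.05,0,0,-2.05]]
  ]
}}

```text
time: 26.98
tcp_pos: [614.7, -52.2, 138.6]
tcp_rot: [[0.001, 0.908, -0.42], [-0.001, -0.42, -0.908], [-1.0, 0.001, 0.0]]
force: [0.4, 0.4, 0.2]
grip_width: 43.0
```

>>> {"api": "step_arm", "payload": {
  "moves": [
    [[0,0,0,-0.18],[0,0,0,-0.36],[0,0,0,-0.54],[0,0,0,-0.72],[0,0,0,-0.9],[0,0,0,-1.08],[0,0,0,-1.26],[0,0,0,-1.42],[0,0,0,-1.43]]
  ]
}}

```text
time: 28.1
tcp_pos: [614.6, -52.2, 138.6]
tcp_rot: [[0.001, 0.549, 0.836], [-0.001, 0.836, -0.549], [-1.0, 0.0, 0.001]]
force: [-0.3, 0.6, -0.4]
grip_width: 43.0
```

```bash
python3 chk.py; python3 - <<'E'
from h import *
im=cams.capture("wrist");cv2.imwrite("pics/w12.png",im[:,:,::-1])
E
```

```text
t 28.1 q6 -1.092 p [614.6 -52.2 138.6] alpha 56.7 F [-0.3  0.6 -0.4] T [ 0.02 -0.01 -0.02] w 43.0
axis [ 0.001 -0.001 -1.   ] to stud in tool y,z [ 0.  -0.4] tool axis at tip offset [ 0.4 -0.3]
```

View pics/w12.png

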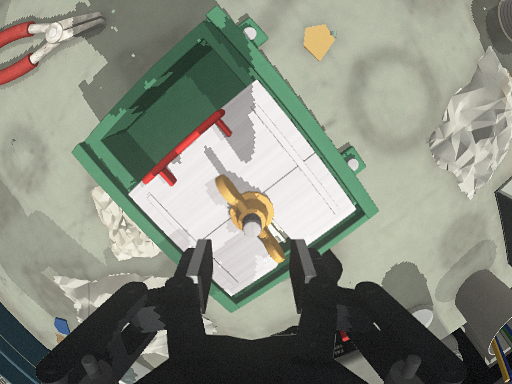

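>>> {"api": "step_arm", "payload": {
  "moves": [
    [[0.03,0,0,0],[0.05,0,0,0],[0.05,0,0,0.05],[0.05,0,0,0.23],[0.05,0,0,0.41],[0.05,0,0,0.59],[0.05,0,0,0.77],[0.05,0,0,0.95],[0.05,0,0,1.1],[0.05,0,0,1.2],[0.05,0,0,1.2]]
  ]
}}

```text
time: 29.52
tcp_pos: [614.5, -51.8, 88.3]
tcp_rot: [[0.0, 0.978, -0.209], [-0.0, -0.209, -0.978], [-1.0, 0.0, -0.0]]
force: [0.4, 0.4, -0.6]
grip_width: 42.9
```

```bash
python3 chk.py
```

```text
t 29.525 q6 0.107 p [614.5 -51.8  88.3] alpha -12.0 F [ 0.4  0.4 -0.6] T [ 0.11 -0.04  0.01] w 42.9
axis [ 0. -0. -1.] to stud in tool y,z [-0.2  0.1] tool axis at tip offset [0.2 0.1]
```

>>> {"api": "step_arm", "payload": {
  "moves": [
    [[0,0,0,0.1],[0,0,0,0.2],[0,0,0,0.3],[0,0,0,0.3]]
  ]
}}

```text
time: 30.02
tcp_pos: [614.5, -51.9, 88.4]
tcp_rot: [[0.0, 0.874, -0.487], [-0.0, -0.487, -0.874], [-1.0, 0.001, -0.0]]
force: [0.5, 0.5, -0.3]
grip_width: 42.7
```

```bash
python3 chk.py
```

```text
t 30.025 q6 0.405 p [614.5 -51.9  88.4] alpha -29.1 F [ 0.5  0.5 -0.3] T [ 0.03 -0.02 -0.  ] w 42.7
axis [ 0. -0. -1.] to stud in tool y,z [-0.2  0. ] tool axis at tip offset [ 0.2 -0. ]
```

>>> {"api": "step_arm", "payload": {
  "moves": [
    [[0,0,0,0.08],[0,0,0,0.15],[0,0,0,0.15]]
  ]
}}

```text
time: 30.4
tcp_pos: [614.4, -52.0, 88.4]
tcp_rot: [[0.0, 0.792, -0.611], [-0.0, -0.611, -0.792], [-1.0, 0.0, -0.0]]
force: [-0.2, 1.4, -1.3]
grip_width: 43.0
```

```bash
python3 chk.py
```

```text
t 30.4 q6 0.555 p [614.4 -52.   88.4] alpha -37.7 F [-0.2  1.4 -1.3] T [ 0.13 -0.11  0.02] w 43.0
axis [ 0. -0. -1.] to stud in tool y,z [-0.1  0. ] tool axis at tip offset [ 0.1 -0.1]
```

```bash
python3 - <<'E'
from h import *
im=cams.capture("wrist");cv2.imwrite("pics/w13.png",cv2.resize(im[130:330,130:380,::-1],None,fx=3,fy=3,interpolation=cv2.INTER_CUBIC))
E
```

```text
(no output)
```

View pics/w13.png

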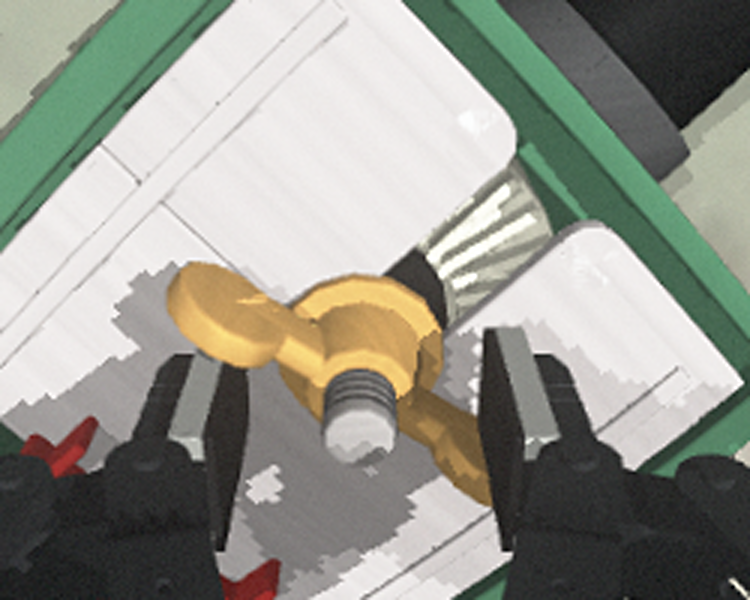

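>>> {"api": "step_arm", "payload": {
  "moves": [
    [[0,0,0,0.08],[0,0,0,0.15],[0,0,0,0.15]]
  ]
}}

```text
time: 30.82
tcp_pos: [614.3, -52.0, 88.4]
tcp_rot: [[0.0, 0.691, -0.723], [-0.0, -0.723, -0.691], [-1.0, 0.0, 0.0]]
force: [0.0, -0.3, -0.9]
grip_width: 42.7
```

```bash
python3 chk.py
```

```text
t 30.825 q6 0.705 p [614.3 -52.   88.4] alpha -46.3 F [ 0.  -0.3 -0.9] T [ 0.15 -0.06  0.05] w 42.7
axis [ 0. -0. -1.] to stud in tool y,z [-0.1 -0. ] tool axis at tip offset [ 0.1 -0.1]
```

>>> {"api": "step_arm", "payload": {
  "moves": [
    [[0,0,0,0.08],[0,0,0,0.15],[0,0,0,0.15]]
  ]
}}

```text
time: 31.2
tcp_pos: [614.3, -52.0, 88.4]
tcp_rot: [[-0.0, 0.576, -0.818], [-0.0, -0.818, -0.576], [-1.0, 0.0, 0.0]]
force: [0.3, -0.4, -0.0]
grip_width: 42.8
```

```bash
python3 chk.py
```

```text
t 31.2 q6 0.855 p [614.3 -52.   88.4] alpha -54.9 F [ 0.3 -0.4 -0. ] T [0.01 0.03 0.02] w 42.8
axis [-0. -0. -1.] to stud in tool y,z [-0.  -0.1] tool axis at tip offset [-0.  -0.1]
```

```bash
python3 - <<'E'
from h import *
im=cams.capture("wrist");cv2.imwrite("pics/w14.png",cv2.resize(im[130:330,130:380,::-1],None,fx=3,fy=3,interpolation=cv2.INTER_CUBIC))
E
```

```text
(no output)
```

View pics/w14.png

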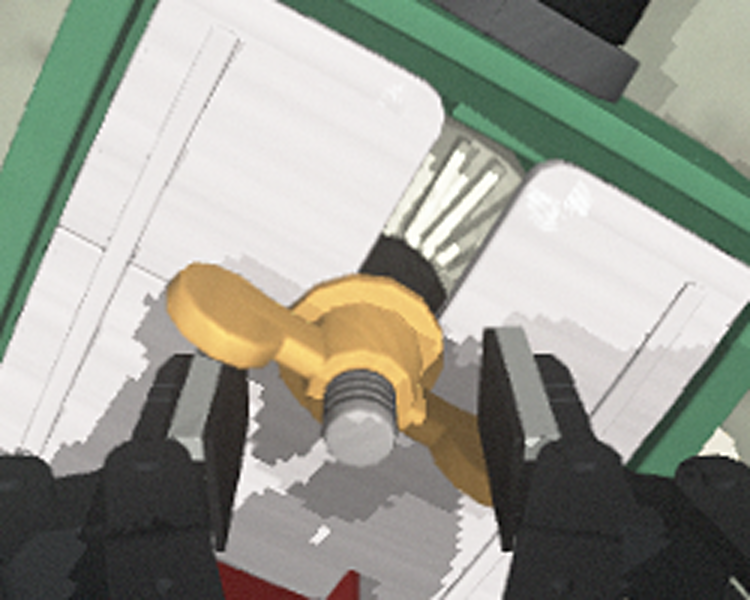

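>>> {"api": "step_arm", "payload": {
  "moves": [
    [[0,0,0,0.1],[0,0,0,0.2],[0,0,0,0.2]]
  ]
}}

```text
time: 31.62
tcp_pos: [614.1, -52.0, 88.3]
tcp_rot: [[-0.0, 0.402, -0.916], [-0.0, -0.916, -0.402], [-1.0, 0.0, 0.0]]
force: [-1.5, 1.1, -0.1]
grip_width: 42.8
```

```bash
python3 chk.py|head -1
```

```text
t 31.625 q6 1.055 p [614.1 -52.   88.3] alpha -66.3 F [-1.5  1.1 -0.1] T [ 0.05  0.19 -0.  ] w 42.8
```

>>> {"api": "step_arm", "payload": {
  "moves": [
    [[0,0,0,0.1],[0,0,0,0.2],[0,0,0,0.2]]
  ]
}}

```text
time: 32.0
tcp_pos: [614.0, -51.9, 88.3]
tcp_rot: [[-0.001, 0.212, -0.977], [-0.0, -0.977, -0.212], [-1.0, -0.0, 0.001]]
force: [-0.8, 0.2, 0.9]
grip_width: 42.8
```

```bash
python3 chk.py|head -1; python3 - <<'E'
from h import *
im=cams.capture("scene"); cv2.imwrite("pics/s15.png",cv2.resize(im[140:210,200:300,::-1],None,fx=7,fy=7,interpolation=cv2.INTER_CUBIC))
E
```

```text
t 32.0 q6 1.254 p [614.  -51.9  88.3] alpha -77.7 F [-0.8  0.2  0.9] T [0.04 0.18 0.12] w 42.8
```

View pics/s15.png

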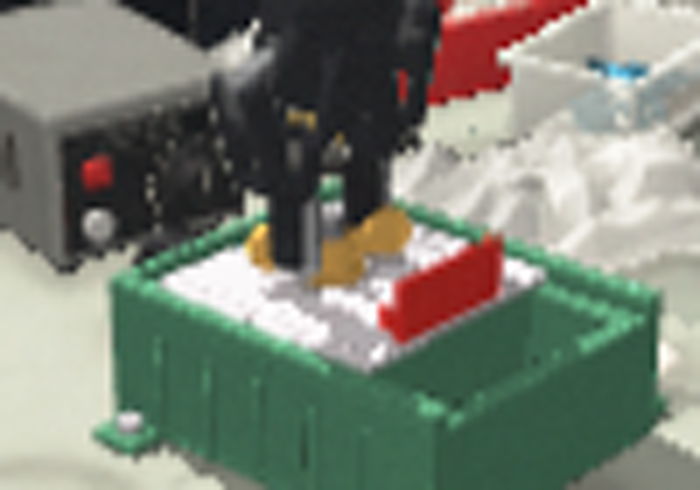

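>>> {"api": "step_arm", "payload": {
  "moves": [
    [[0,0,0,0.1],[0,0,0,0.1]]
  ]
}}

```text
time: 32.3
tcp_pos: [614.0, -51.9, 88.3]
tcp_rot: [[-0.001, 0.114, -0.994], [-0.0, -0.994, -0.114], [-1.0, -0.0, 0.001]]
force: [-2.1, 0.2, 0.7]
grip_width: 42.7
```

```bash
python3 chk.py|head -1; python3 - <<'E'
from h import *
for i in range(3):
    im=cams.capture("wrist"); print(np.round(bot.get_obs()["ft_torque"],3),np.round(bot.get_obs()["force"],1))
cv2.imwrite("pics/w16.png",cv2.resize(im[130:330,130:380,::-1],None,fx=3,fy=3,interpolation=cv2.INTER_CUBIC))
E
```

```text
t 32.3 q6 1.354 p [614.  -51.9  88.3] alpha -83.5 F [-2.1  0.2  0.7] T [0.04 0.26 0.07] w 42.7
[0.06  0.297 0.072] [-3.1  0.2  1.1]
[-0.009  0.309  0.09 ] [-1.2 -0.4  2.3]
[0.043 0.329 0.095] [-1.9 -0.2  1.3]
```

View pics/w16.png

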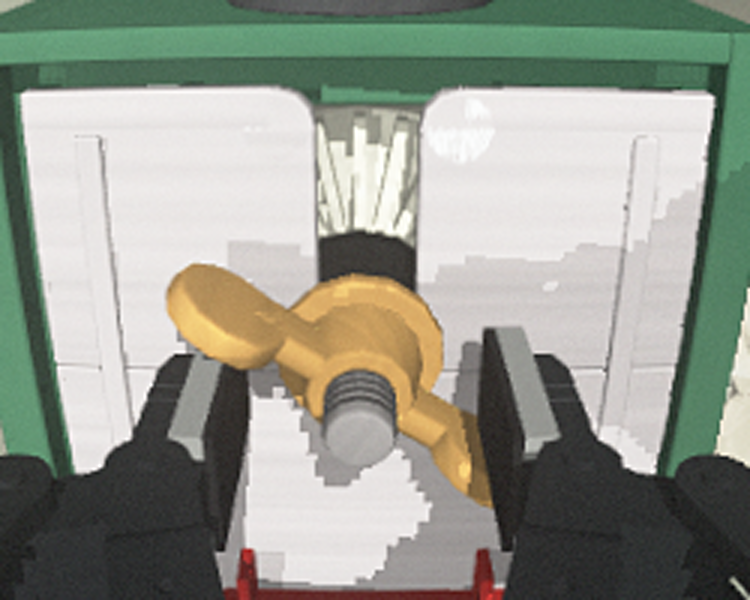

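```bash
python3 - <<'E'
from h import *
o=bot.get_obs();p=o["tcp_pos"];r=np.array(o["tcp_rot"])
S=np.array([614.2,-51.9,0]);z=lambda P:[round(float((v-130)*3),1) for v in wproj(P,p,r)]
up=-r[:,2]*[1,1,0]; y=r[:,1]*[1,1,0]
print("stud end c",z(S+[0,0,96]),"near rim",z(S-6*up+[0,0,96]),"L/R",z(S-6*y+[0,0,96]),z(S+6*y+[0,0,96]))
for turn in (8.45,10,11.5):
    zu=65+6.37-.637*turn
    print(turn,round(zu,2),"flange top far",z(S+16*up+[0,0,zu+4]),"bot",z(S+16*up+[0,0,zu]),"right",z(S+16*y+[0,0,zu+4]),"wing tip",z(S+38*(-np.cos(.59)*y+np.sin(.59)*up)+[0,0,zu+22]))
E
```

```text
stud end c [361.3, 441.2] near rim [361.3, 470.5] L/R [324.0, 441.1] [398.6, 441.1]
8.45 65.99 flange top far [361.4, 283.4] bot [361.4, 274.0] right [447.0, 360.1] wing tip [164.8, 300.7]
10 65.0 flange top far [361.4, 281.0] bot [361.4, 271.8] right [446.6, 357.4] wing tip [166.0, 298.0]
11.5 64.04 flange top far [361.4, 278.8] bot [361.4, 269.6] right [446.2, 354.9] wing tip [167.1, 295.4]
```

```bash
python3 - <<'E'
import cv2,numpy as np
a=[]
for n in (7,8,10):
    im=cv2.imread(f"pics/w{n}.png")[195:300,205:300]; a.append(cv2.resize(im,None,fx=4,fy=4,interpolation=cv2.INTER_CUBIC)[:, :])
im=cv2.imread("pics/w16.png"); im=cv2.resize(im,(250,200),interpolation=cv2.INTER_AREA)[65:170,75:170]; a.append(cv2.resize(im,None,fx=4,fy=4,interpolation=cv2.INTER_CUBIC))
top=np.hstack(a); print(top.shape)
cv2.imwrite("pics/cmp.png",cv2.resize(np.vstack([np.hstack(a[:2]),np.hstack(a[2:])]),(652,600)) if 0 else cv2.resize(np.vstack([np.hstack(a[:2]),np.hstack(a[2:])]),None,fx=.7,fy=.7,interpolation=cv2.INTER_AREA))
E
```

```text
(420, 1520, 3)
```

View pics/cmp.png

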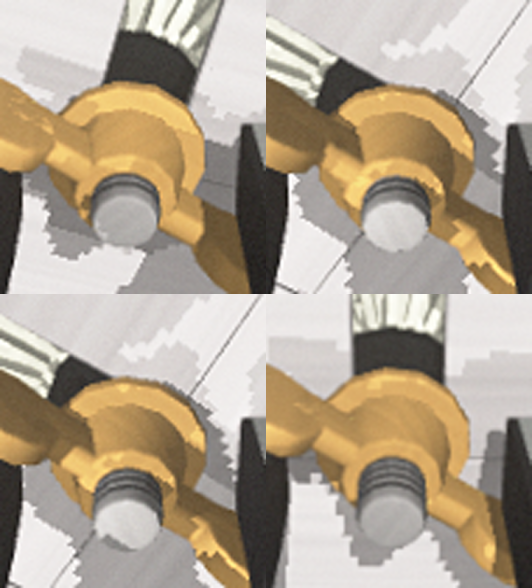

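>>> {"api": "step_arm", "payload": {
  "moves": [
    [[0,0,0,0.15],[0,0,0,0.3],[0,0,0,0.3]]
  ]
}}

```text
time: 32.83
tcp_pos: [613.9, -51.8, 88.2]
tcp_rot: [[-0.001, -0.185, -0.983], [0.0, -0.983, 0.185], [-1.0, 0.0, 0.001]]
force: [-2.7, 1.2, 1.4]
grip_width: 42.6
```

```bash
python3 chk.py|head -1
```

```text
t 32.825 q6 1.654 p [613.9 -51.8  88.2] alpha -100.7 F [-2.7  1.2  1.4] T [ 0.14  0.36 -0.02] w 42.6
```

>>> {"api": "step_arm", "payload": {
  "moves": [
    [[0,0,0,0.15],[0,0,0,0.3],[0,0,0,0.3]]
  ]
}}

```text
time: 33.2
tcp_pos: [613.7, -51.7, 88.3]
tcp_rot: [[-0.001, -0.46, -0.888], [-0.002, -0.888, 0.46], [-1.0, 0.002, 0.0]]
force: [-4.1, 2.1, 2.9]
grip_width: 42.9
```

```bash
python3 chk.py|head -1
```

```text
t 33.2 q6 1.948 p [613.7 -51.7  88.3] alpha -117.4 F [-4.1  2.1  2.9] T [0.42 0.54 2.75] w 42.9
```

```bash
python3 - <<'E'
from h import *
im=cams.capture("wrist"); o=bot.get_obs(); print(np.round(o["ft_torque"],3),np.round(o["force"],1),o["grip_width"],np.round(o["tau"],2))
cv2.imwrite("pics/w17f.png",im[:,:,::-1])
cv2.imwrite("pics/w17.png",cv2.resize(im[130:330,130:380,::-1],None,fx=3,fy=3,interpolation=cv2.INTER_CUBIC))
im=cams.capture("scene"); cv2.imwrite("pics/s17.png",cv2.resize(im[140:210,200:300,::-1],None,fx=7,fy=7,interpolation=cv2.INTER_CUBIC))
E
```

```text
[0.414 0.623 2.823] [-3.   1.7  3.1] 42.92052339869445 [ -4.02 -46.61 -21.05   1.14  -1.27   2.85]
```

View pics/w17.png

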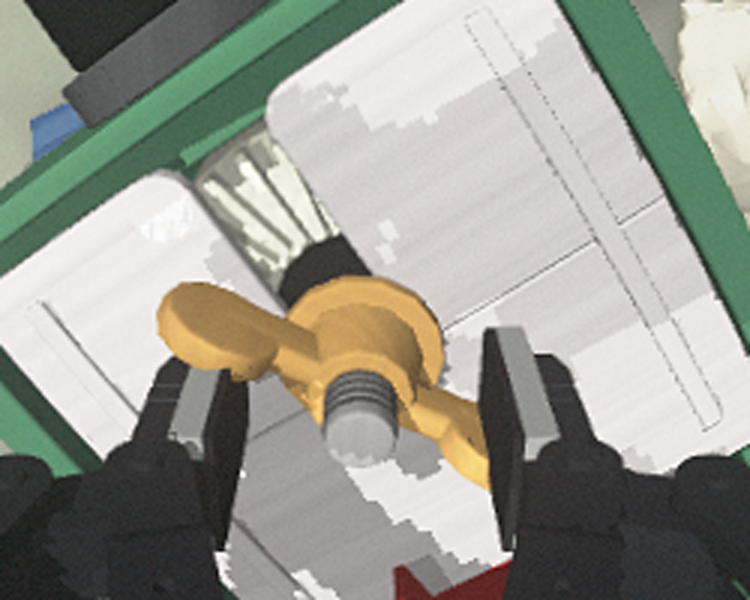

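View pics/s17.png

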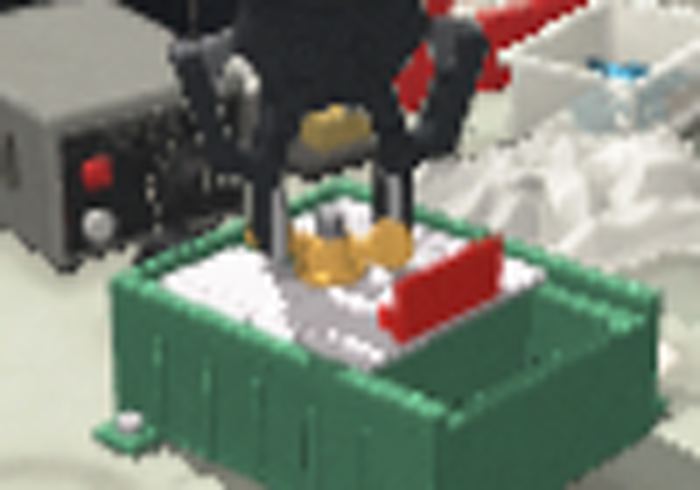

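```bash
python3 - <<'E'
import cv2,numpy as np
def load(n):
    if n in(13,14,16,17):
        a=cv2.imread(f"pics/w{n}.png"); a=cv2.resize(a,(250,200),interpolation=cv2.INTER_AREA); return a,130
    return cv2.imread(f"pics/w{n}.png")[130:330,130:380],130
for n in (6,7,8,10,13,14,16,17):
    a,_=load(n); a=a.astype(float); s=a[:,:,2]-a[:,:,0]  # R-B
    out=[]
    # flange far silhouette near axis column 251 (->121)
    for c in (124,126,128,130,132):
        col=s[70:125,c]; i=np.where(col>45)[0][0]; # first brass
        v0,v1=col[i-1],col[i]; out.append(130+70+i-1+(45-v0)/(v1-v0))
    # stud threads: brass->grey lower transition at column 121: first non-brass after flange
    st=[]
    for c in (117,119,121,123,125):
        col=s[85:150,c]; b=np.where(col>45)[0]; j=b[0]
        while j<len(col) and col[j]>40: j+=1
        st.append(130+85+j)
    # right silhouette of flange
    print(n,np.round(out,1),"hubtop",st)
E
```

```text
6 [227.4 227.8 227.7 227.8 228.2] hubtop [np.int64(261), np.int64(260), np.int64(260), np.int64(260), np.int64(260)]
7 [224.2 224.5 224.5 224.8 226.2] hubtop [np.int64(257), np.int64(257), np.int64(257), np.int64(257), np.int64(258)]
8 [225.4 225.9 226.1 226.4 227. ] hubtop [np.int64(258), np.int64(258), np.int64(258), np.int64(258), np.int64(259)]
10 [225.  225.3 225.8 225.9 227. ] hubtop [np.int64(258), np.int64(257), np.int64(258), np.int64(258), np.int64(258)]
13 [221.4 221.8 221.6 222.2 223.4] hubtop [np.int64(253), np.int64(253), np.int64(253), np.int64(254), np.int64(254)]
14 [221.5 221.5 221.7 222.2 223.4] hubtop [np.int64(254), np.int64(253), np.int64(253), np.int64(254), np.int64(254)]
16 [221.5 221.7 221.9 222.5 223.5] hubtop [np.int64(254), np.int64(253), np.int64(253), np.int64(254), np.int64(255)]
17 [221.6 221.7 222.3 223.2 224.2] hubtop [np.int64(254), np.int64(253), np.int64(254), np.int64(254), np.int64(255)]
```

>>> {"api": "step_arm", "payload": {
  "moves": [
    [[0,0,0,-0.1],[0,0,0,-0.25],[0,0,0,-0.35],[0,0,0,-0.35]]
  ]
}}

```text
time: 33.8
tcp_pos: [615.4, -52.3, 88.4]
tcp_rot: [[0.003, -0.143, -0.99], [0.001, -0.99, 0.143], [-1.0, -0.001, -0.003]]
force: [0.7, 0.2, -1.0]
grip_width: 43.1
```

```bash
python3 chk.py; python3 - <<'E'
from h import *
im=cams.capture("wrist")
cv2.imwrite("pics/w18.png",cv2.resize(im[130:330,130:380,::-1],None,fx=3,fy=3,interpolation=cv2.INTER_CUBIC))
E
```

```text
t 33.8 q6 1.61 p [615.4 -52.3  88.4] alpha -98.2 F [ 0.7  0.2 -1. ] T [ 0.04 -0.   -0.02] w 43.1
axis [ 0.003  0.001 -1.   ] to stud in tool y,z [-0.2  1.2] tool axis at tip offset [ 1.2 -0.3]
```

View pics/w18.png

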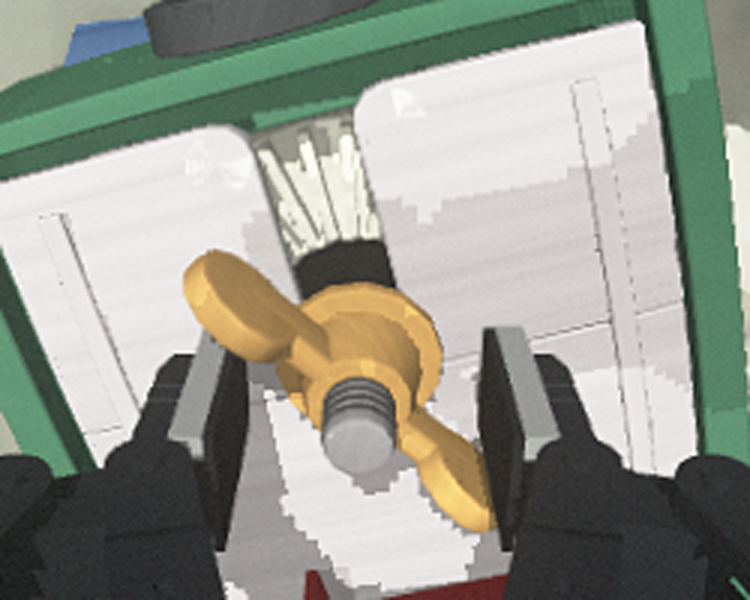

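>>> {"api": "step_arm", "payload": {
  "moves": [
    [[-0.03,0,0,0],[-0.08,0,0.02,0],[-0.12,0,0.05,0],[-0.14,0,0.08,0],[-0.14,0,0.08,0],[-0.14,0,0.08,0]]
  ]
}}

```text
time: 34.6
tcp_pos: [535.6, -40.9, 228.0]
tcp_rot: [[0.001, -0.14, -0.99], [0.0, -0.99, 0.14], [-1.0, -0.0, -0.001]]
force: [-0.1, 1.2, 0.5]
grip_width: 42.7
```

```bash
python3 - <<'E'
from h import *
o=bot.get_obs(); im=cams.capture("wrist")
print(o["time"],np.round(o["q"],3),np.round(o["tcp_pos"],1),np.round(o["tcp_rot"],3).tolist(),np.round(o["ft_torque"],2))
np.savez("w19.npz",im=im,p=o["tcp_pos"],r=o["tcp_rot"])
c=im[10:280,120:380]; cv2.imwrite("pics/w19.png",cv2.resize(c[:,:,::-1],None,fx=2.2,fy=2.2,interpolation=cv2.INTER_CUBIC))
E
```

```text
34.6 [-0.098  0.274  1.684  0.     1.183  1.614] [535.6 -40.9 228. ] [[0.001, -0.14, -0.99], [0.0, -0.99, 0.14], [-1.0, -0.0, -0.001]] [0.03 0.01 0.02]
```

View pics/w19.png

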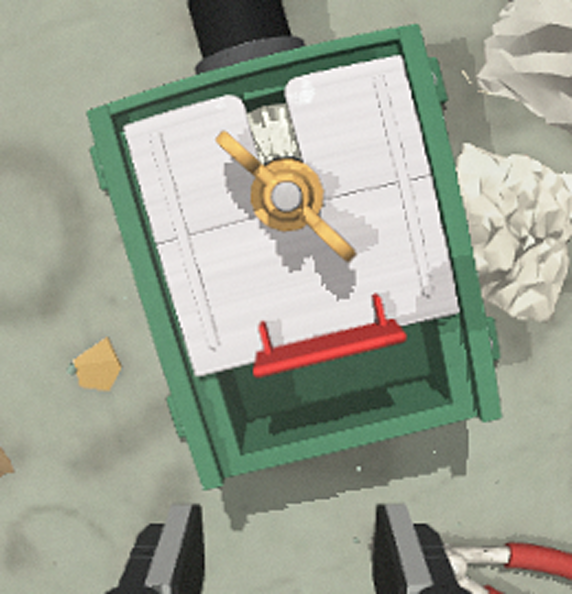

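```bash
python3 -W ignore - <<'E'
from h import *
d=np.load("w19.npz"); g=lambda u,v,z:watz((120+u/2.2,10+v/2.2),z,d["p"],d["r"])[:2]
ang=lambda a,b:np.degrees(np.arctan2(*(b-a)[::-1]))
S=g(287,195,96);print("stud",S)
FL,FR,BR,BL=[g(*x,65) for x in[(124,127),(402,57),(457,312),(198,376)]]
u=(FL+FR-BL-BR);L=np.linalg.norm(u)/2;u/=np.linalg.norm(u);print(L,np.degrees(np.arctan2(u[1],u[0])),np.linalg.norm(FL-FR))
S2=np.array([614.3,-51.9])
for s in(S,S2): print("front",((FL+FR)/2-s)@u,"back",((BL+BR)/2-s)@u, "lat",np.cross(u,(FL+FR+BL+BR)/4-s))
for z in (90,96):
    w=[g(220,137,z),g(353,257,z)];print(z,ang(w[1],w[0]),(w[0]+w[1])/2,np.linalg.norm(w[0]-w[1]))
# height est
d5=np.load("w5.npz")
E
```

```text
stud [614.72373382 -51.87007433]
118.64586157612776 6.2090119873548275 125.43808924844454
front 48.623677700430704 back -70.02218387569707 lat -1.1053680001233968
front 49.04816251011475 back -69.59769906601302 lat -1.1214471170975704
90 39.41603937369922 [614.03703346 -51.86787762] 72.19721036980432
96 39.41603937369925 [614.15579946 -51.88945802] 70.55790101096099
```

```bash
python3 -W ignore - <<'E'
from h import *
import cv2
from scipy.optimize import brentq
S=np.array([614.3,-51.9,0])
def R(al,tx,ty):
    x=np.array([tx,ty,-1.]);x/=np.linalg.norm(x); y=np.array([np.cos(np.radians(al)),np.sin(np.radians(al)),0]);y-=x*(x@y);y/=np.linalg.norm(y)
    return np.stack([x,y,np.cross(x,y)],1)
D={6:((613.7,-51.8,88.3),56.1,-.002,0,.1),7:((614.1,-52,90.2),-68,0,0,2.1),8:((614.7,-51.7,90.1),-141.9,.001,0,3.2),10:((614.2,-51.8,88.3),-142.6,0,0,6.35),13:((614.4,-52,88.4),-37.7,0,0,10.8),14:((614.3,-52,88.4),-54.9,0,0,11.1),16:((614,-51.9,88.3),-83.5,-.001,0,11.6),17:((613.7,-51.7,88.3),-117.4,-.001,-.002,12),18:((615.4,-52.3,88.4),-98.2,.003,.001,12)}
for n,(p,al,tx,ty,turn) in D.items():
    r=R(al,tx,ty)
    if n>=13: a=cv2.resize(cv2.imread(f"pics/w{n}.png"),(250,200),interpolation=cv2.INTER_AREA)
    else: a=cv2.imread(f"pics/w{n}.png")[130:330,130:380]
    a=a.astype(float); s=a[:,:,2]-a[:,:,0]; zs=[]
    up=-r[:,2]*[1,1,0]; y=r[:,1]*[1,1,0]
    for c in (122,124,126,128):
        col=s[70:125,c]; i=np.where(col>45)[0][0]; row=130+70+i-1+(45-col[i-1])/(col[i]-col[i-1])
        # silhouette row at this column for flange bottom rim
        def f(z):
            pts=np.array([wproj(S+16*(np.cos(t)*up+np.sin(t)*y)+[0,0,z],p,r) for t in np.linspace(-.8,.8,33)])
            o=np.argsort(pts[:,0]); return np.interp(130+c,pts[o,0],pts[o,1])-row
        try: zs.append(brentq(f,50,90))
        except Exception as e: zs.append(np.nan)
    print(n,"expected",round(65+6.37-.637*turn,1),"meas",np.round(zs,1))
E
```

```text
6 expected 71.3 meas [72.1 71.9 72.1 71.5]
7 expected 70.0 meas [71.1 71.4 71.4 70.9]
8 expected 69.3 meas [72.  72.2 72.5  nan]
10 expected 67.3 meas [70.1 70.3 70.3 70.5]
13 expected 64.5 meas [65.4 65.5 65.6 64.7]
14 expected 64.3 meas [65.2 65.6 65.3 65. ]
16 expected 64.0 meas [ nan 66.2 66.1 65.8]
17 expected 63.7 meas [67.  67.  66.7 67. ]
18 expected 63.7 meas [65.8 66.1 66.5 66.9]
```

```bash
python3 - <<'E'
from h import *
cams.capture("top")
for t in ["solder_spool","masking_tape","black_flask"]:
    r=cams.place_of("top",t)[:1]; print(t,[np.round(atz("top",x["location"],0),0) for x in r])
o=bot.get_obs(); print(o["time"],np.round(o["joint_vel"],3),np.round(o["force"],1))
print(job.job_done())
E
```

```text
solder_spool [array([611., 329.,   0.])]
masking_tape [array([449., 256.,   0.])]
black_flask [array([ 372., -299.,    0.])]
34.85 [ 0.001 -0.004  0.001  0.002  0.002 -0.003] [ 0.5  0.2 -0.4]
the job is handed in; nothing more can be done
None
```

The cover is home against the stud and the wing nut is down to its thread stop. I could not measure the nut's clamping force on the cover. I handed the job in at 34.9 s, with the gripper clear above the box.

**Cover:** I pushed it by the red tab until the stud stopped it, at about 9 N. The last wrist picture puts its edges about 1 mm or less from where they should be when home, and about 1.1 mm to the side, within the 1.5 mm play.

**Wing nut:** I put both open fingers over the wings and turned it clockwise in four strokes. The wing angle at the end fits a nut turn of 11.99 rad, the thread's end stop at 12. The final turn met a hard stop at 2.8 N m. The nut stayed there when I released it and lifted away. Wrist pictures taken at similar tool angles show it came down about 5.5 mm.

**What disagreed:**
- **Turned past the snug range:** between about 10 and 11.9 rad the wrist showed only about 0.1 N m or less. I expected 0.16–0.29 N m at snug, so the nut went past 10.8–11.3 rad to the stop.
- **Height readings:** single-picture heights of the nut scattered by up to about 3 mm. The conclusion that the nut presses on the cover therefore rests on the wing angle, the drop in height and the hard stop.

**Bystanders:** The solder spool, masking tape and black flask were located within about 12 mm of their first positions, which is within the networks' scatter. The arm never came near them at their height.

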